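# Change the bench over from disc cutting to doming

### The arm

A 6-joint arm with a two-finger parallel gripper is mounted at the origin on the work surface. World frame = base frame: x ahead of the robot, y to its left, z up, the work surface at z = 0. Lengths are in mm, angles in rad, forces in N, time in s.
With the tool pointing down it reaches from about 275 to 750 mm from the base axis. Payload 10.2 kg.
Tool frame: the origin (TCP) lies between the finger pads; the fingertips stand 22 mm ahead of it and the grasp point (between the pads) lies 3 mm ahead of it (ctrl.nose_length is the distance from the TCP to the fingertips, in mm); z points along the fingers, y is the line along which they close (so a half turn about z gives the same grasp; the last joint's range is limited). The gripper opens to 85 mm and grips with 20 to 120 N. Pads are 22 mm wide; open, the fingers measure 114 mm over their backs; the gripper's body (76 mm by 85 mm) begins 54 mm behind the grasp point. The pads swing forward as they close: fully open they stand 13 mm farther back than shut.
Start: joints at [-0.223, 0.313, 1.498, -0, 1.331, -0.223], TCP at [525.006, -0.014, 253.294] pointing down, gripper open.
Joint ranges: [-2.94, 2.94], [-0.97, 2.17], [0.19, 2.56], [-1.23, 4.37], [0.02, 3.11], [-2.88, 2.88]. Speed limits (rad/s): [2.39, 2.39, 3.01, 3.14, 3.14, 3.14].

### API

Orientations are given as a unit quaternion [w, x, y, z].
In Python, from rig import sense, imaging, ctrl gives the robot as it stands. The module is installed in compiled form; this text tells all that it offers.
- The arm moves only by the tool apply_moves, never from a script. Its argument "commands" is a list of rows, each a list of 5 numbers: the gripper command: -1 is fully open, 1 is shut, values between are in proportion, then the shift along the tool's x, y, z in mm, then the turn about the tool's z in degrees. A call has 1 to 20 rows; each row shifts and turns the commanded pose from where the row before left it, along the tool's axes as they then stand; what a row does not reach is not made up. A row lasts 1/8 s, in which the tool goes at most 62.5 mm and 10.7 degrees, less where a joint would pass 70% of its speed; a pose out of reach is approached as far as the arm can. A call is refused whole if a number of a shift passes 62.5 or a number of a turn 10.7, either way. A call with a gripper value outside its range is refused whole. The fingers move at their own pace and stop on an object; "newtons" is the grip in N (left out, the last holds). Time passes only in rows, so rows that do not move let the fingers close. It gives the time, the measured TCP pose, the force, the opening and the grip force at its end, in the units of the state.
- sense(): the state, without advancing time (a new reading comes with each control period).
- imaging.capture(name): name is "scene" or "side" or "wrist"; returns the picture (400x640x3 uint8, blue, green, red); there is no depth.
- imaging.calibration(name): a dict with "camera_matrix" (3x3 intrinsics, pixels), "world_to_cam" (4x4, takes a point from world to camera coordinates). Camera axes: x right, y up, looking along -z (the intrinsics and any distortion apply to the point x, -y, -z); pixel columns grow to the right and rows downward; lengths in mm; the calibration is good to about 2 mm. A picture is of the moment at which its call begins: read the wrist's pose just before it. calibration takes no time and is no camera call; for the wrist camera it gives the pose at the moment of the call.
- ctrl.finish_job(): hands the job in; it is judged then, once.
The state is a dict: "time_s": time; "joints": joint angles; "dq": joint speeds; "tau": joint torques, N m; "eef_pos": TCP position; "ee_rot": TCP orientation; "force": force on the tool from outside, world axes, zero at the start; "wrist_torque": the same for the moment, N m; "grip_width": opening from 0.0 (shut) to 1.0 (fully open); "grip_force": force on a finger pad.
Only numpy, scipy, OpenCV 4.12 (cv2) and the standard library are available. Lean on these libraries where they do the work, as an engineer would, in place of code of your own. Each camera call takes 0.05 s, during which the arm holds its last target. There are 200 camera calls.

### The job

The copper discs are all cut and are to be domed next, so change the bench over: the disc cutter on the black rubber hammering pad and the doming block on the wooden tool base change places, and the full dish of discs on the square steel plate and the empty dish on the round cork mat change places. The bare soldering board is there as a free spot on the way and must be bare again at the end, when each of the four stands upright and released in the middle of its new place. Set everything down rather than dropping it, and keep the full dish level so that no disc spills.

Things in the scene. Friction and masses are not known exactly. Their poses are not given: they have to be found in the camera images.
- disc_cutter: Disc cutter: plain steel drum, 54 mm diameter, 36 mm high, with a groove round its waist, five dark holes of graded size in its flat top and a small 12 mm wide, 6 mm high screw head in the centre of the top; 0.4 to 0.63 kg, loose. Smooth round side, can be gripped across the diameter at any yaw. Origin: centre of its underside, z up. At the start it stands on hammer_pad.
- doming_block: Doming block: steel cube of 45 mm edge with four round hollows in its top face; 0.48 to 0.75 kg, loose. Origin: centre of its underside, x and y square to its side faces, z up. At the start it stands on tool_base, at any yaw.
- full_dish: Full dish: round straight-sided steel tin, 56 mm diameter, 36 mm high, heaped with copper discs to a little below the rim (they are one piece with the tin); 0.18 to 0.28 kg, loose. Origin: centre of its underside, z up. At the start it stands on catch_plate.
- empty_dish: Empty dish: square open aluminium tin, 54 x 54 mm outside, 36 mm high, walls 2 mm; 0.07 to 0.12 kg, loose. Origin: centre of its underside, x and y square to its sides, z up. At the start it stands on feed_mat, at any yaw.
- hammer_pad: Hammering pad: square black rubber pad, 110 x 110 mm, 14 mm thick, fixed to the bench. Origin: centre of its underside, on the bench top; its flat top lies 14 mm above. The doming block must end here.
- tool_base: Tool base: flat wooden board, 120 mm (its x) x 96 mm (its y), 18 mm thick, fixed. Origin: centre of its underside, on the bench top; its flat top lies 18 mm above. The disc cutter must end here.
- feed_mat: Cork mat: round, 100 mm diameter, 6 mm thick, fixed. Origin: centre of its underside, on the bench top; its flat top lies 6 mm above. The full dish must end here.
- catch_plate: Steel plate: square, 95 x 95 mm, 6 mm thick, fixed. Origin: centre of its underside, on the bench top; its flat top lies 6 mm above. The empty dish must end here.
- solder_board: Soldering board: pale, bare, flat rectangular board, 130 mm (its x) x 100 mm (its y), 12 mm thick, fixed. Origin: centre of its underside, on the bench top; its flat top lies 12 mm above. The free spot: empty at the start and at the end. The five places are shuffled among five spots of the bench at every start, at least 160 mm between centres; small tools up to 45 mm high lie between them, none within 75 mm of a place's centre.
Things that resemble listed ones, but are neither listed nor needed, are in the scene too. What is shaped like the empty_dish but blue or purple is not meant.

How it is judged (in metres and radians):
At the end, for the whole second after the job is handed in: The doming block stands on the rubber pad, the disc cutter on the wooden tool base, the full dish on the cork mat and the empty dish on the steel plate, each within 15 mm of the middle of its place, flat on it (within 4 mm), upright within about 6 degrees, and at rest (horizontal distance between disc_cutter and tool_base below 0.015 m and z of disc_cutter in the frame of tool_base between 0.014 and 0.022 m and angle between each of disc_cutter, doming_block, full_dish, empty_dish's own z axis and vertical below 0.1 rad and linear speed of each of disc_cutter, doming_block, full_dish, empty_dish below 0.02 m/s and angular speed of each of disc_cutter, doming_block, full_dish, empty_dish below 0.15 rad/s and horizontal distance between doming_block and hammer_pad below 0.015 m and z of doming_block in the frame of hammer_pad between 0.01 and 0.018 m and horizontal distance between full_dish and feed_mat below 0.015 m and z of full_dish in the frame of feed_mat between 0.002 and 0.01 m and horizontal distance between empty_dish and catch_plate below 0.015 m and z of empty_dish in the frame of catch_plate between 0.002 and 0.01 m); the robot touches nothing.
It fails at once if the disc cutter is dropped (falls free of the gripper faster than 0.6 m/s, about 2 cm of fall) or knocked flying (contact force between the fingers and disc_cutter below 0.2 N and linear speed of disc_cutter above 0.6 m/s).
It fails at once if the doming block is dropped (falls free of the gripper faster than 0.6 m/s, about 2 cm of fall) or knocked flying (contact force between the fingers and doming_block below 0.2 N and linear speed of doming_block above 0.6 m/s).
It fails at once if the full dish is dropped (falls free of the gripper faster than 0.6 m/s, about 2 cm of fall) or knocked flying (contact force between the fingers and full_dish below 0.2 N and linear speed of full_dish above 0.6 m/s).
It fails at once if the empty dish is dropped (falls free of the gripper faster than 0.6 m/s, about 2 cm of fall) or knocked flying (contact force between the fingers and empty_dish below 0.2 N and linear speed of empty_dish above 0.6 m/s).
It fails at once if the full dish is tipped more than about 30 degrees, so that blanks would spill (angle between full_dish's own z axis and vertical above 0.52 rad).
It also fails if it takes over 131 s, if anything falls off the work surface, if the arm or the gripper's body presses on something with over 40 N, if the wrist force passes 120 N, or if a joint passes its speed limit or range.

## Working session

There is one attempt and no reset: what is moved stays moved. The work goes in short steps, Python scripts to look and compute and a tool call to move; the robot and the scene stay as the last step left them, time stands still between calls to the robot, and variables do not carry over. Pictures are saved under pics/ and viewed, at most 14 in all, crops included, and the job is handed in when it is done.

Besides the shell and the picture viewer there is one more tool, called after "Emit:" in YAML: its name, and indented under it one key for each argument. apply_moves: Moves the arm, as the interface text tells. Its arguments: {"type":"object","properties":{"commands":{"type":"array","items":{"type":"array","items":{"type":"number"}}},"newtons":{"type":"number"}},"required":["commands"]}

```bash
mkdir -p pics; cat > h.py <<'E'
import numpy as np,cv2
from rig import sense,imaging,ctrl
def snap(n,f):
    c=imaging.calibration(n); im=imaging.capture(n); cv2.imwrite('pics/'+f,im)
    np.savez('pics/'+f+'.npz',K=c['camera_matrix'],T=c['world_to_cam']); return im
def p2w(f,u,v,z):
    d=np.load('pics/'+f+'.npz');K=np.array(d['K']);T=np.array(d['T'])
    r=np.linalg.inv(K)@[u,v,1]; r=np.array([r[0],-r[1],-r[2]])
    R=T[:3,:3];o=-R.T@T[:3,3];w=R.T@r
    return o+w*(z-o[2])/w[2]
def w2p(f,p):
    d=np.load('pics/'+f+'.npz');c=d['T'][:3,:3]@p+d['T'][:3,3]
    q=d['K']@[c[0],-c[1],-c[2]];return q[:2]/q[2]
E
python3 - <<'E'
from h import *
for n in('scene','side','wrist'):
    snap(n,n+'0.png');d=np.load(f'pics/{n}0.png.npz');print(n,d['K'].round(1).tolist(),(-d['T'][:3,:3].T@d['T'][:3,3]).round())
print(sense(),ctrl.nose_length)
print(imaging.calibration('scene').keys())
E
```

```text
scene [[503.5, 0.0, 314.3], [0.0, 503.5, 199.2], [0.0, 0.0, 1.0]] [1122.  510. 1183.]
side [[468.8, 0.0, 317.6], [0.0, 468.8, 200.9], [0.0, 0.0, 1.0]] [ 122. -672.  949.]
wrist [[276.4, 0.0, 314.6], [0.0, 276.4, 195.6], [0.0, 0.0, 1.0]] [526.  77. 373.]
{'time_s': 0.15, 'joints': array([-2.23410345e-01,  3.13366965e-01,  1.49826265e+00, -1.59232143e-06,
        1.33099230e+00, -2.23396850e-01]), 'dq': array([-0.00041693, -0.00197497, -0.00203841,  0.00166288, -0.00065189,
        0.00092366]), 'tau': array([ 1.79854873e-03, -4.12368500e+01, -2.59796566e+01, -1.57318855e-04,
        3.17765021e-03, -3.62555340e-05]), 'eef_pos': array([5.24830558e+02, 2.05306589e-02, 2.52843212e+02]), 'ee_rot': array([-4.35067635e-04,  7.07111325e-01,  7.07102050e-01, -2.74889663e-04]), 'force': array([-0.14308826,  1.11334877,  0.59428199]), 'wrist_torque': array([ 0.01079282, -0.02385204,  0.0236922 ]), 'grip_force': 0.0, 'grip_width': 0.9975658524682492} 22.0
dict_keys(['camera_matrix', 'world_to_cam'])
```

View pics/scene0.png

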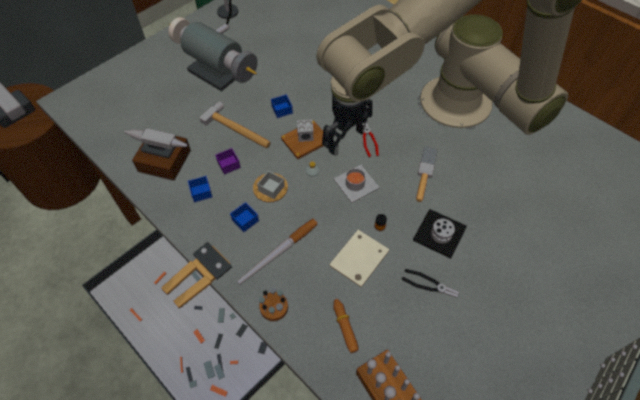

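View pics/wrist0.png

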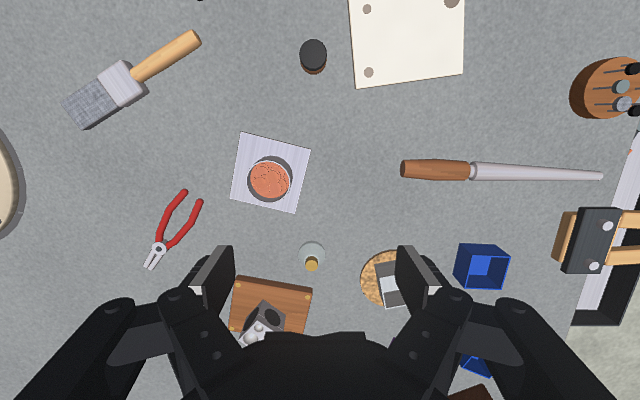

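The scene view shows the cutter on its pad at (442,232), the block on its base at (304,138) and the full dish on its plate at (355,181). The empty dish is on the mat at (270,185) and the bare board at (360,257). I'll enlarge it.

```bash
python3 - <<'E'
from h import *
im=cv2.imread('pics/scene0.png')[112:292,240:480]
cv2.imwrite('pics/crop0.png',cv2.resize(im,None,fx=3.3333,fy=3.3333,interpolation=cv2.INTER_CUBIC))
for n,u,v,z in [('pad',441,233,14),('base',304,138,18),('plate',356,183,6),('mat',270,187,6),('board',359.5,257,12)]: print(n,p2w('scene0.png',u,v,z).round(1))
E
```

```text
pad [433.  267.2  14. ]
base [ 460.7 -224.5   18. ]
plate [466.6  -6.2   6. ]
mat [ 648.2 -171.2    6. ]
board [636.  160.9  12. ]
```

View pics/crop0.png

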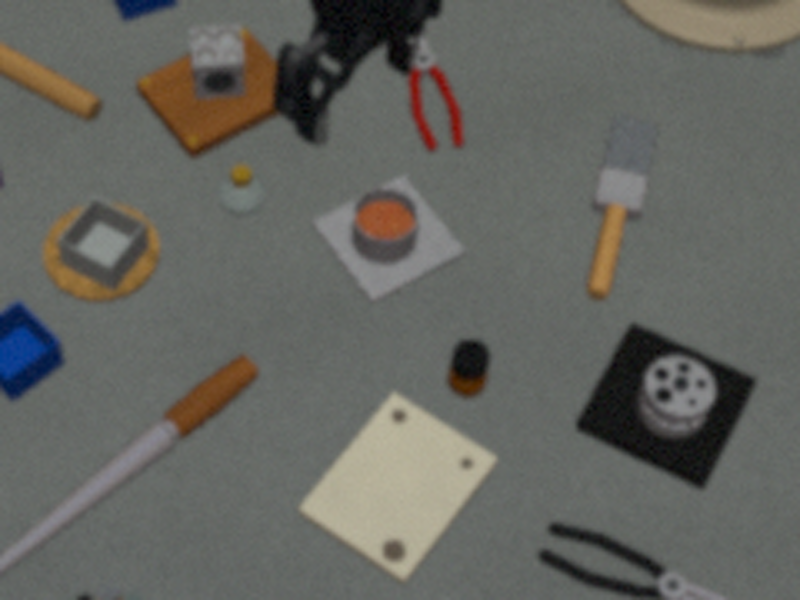

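The crop shows every place clearly. Pad corners are (632,324), (756,380), (703,487) and (578,427); plate corners are (406,178), (463,247), (374,298) and (315,222).

```bash
python3 - <<'E'
from h import *
S=lambda pts,z:[p2w('scene0.png',240+(u+.5)/3.3333-.5,112+(v+.5)/3.3333-.5,z)[:2] for u,v in pts]
def quad(n,P):
    P=np.array(P);e=np.roll(P,-1,0)-P
    print(n,'c',P.mean(0).round(1),'edges',np.linalg.norm(e,axis=1).round(),'ang',np.degrees(np.arctan2(e[:,1],e[:,0])).round(1))
quad('pad',S([(632,324),(756,380),(703,487),(578,427)],14))
quad('plate',S([(406,178),(463,247),(374,298),(315,222)],6))
quad('board',S([(394,391),(498,459),(405,581),(299,510)],12))
quad('mat',S([(43,250),(101,202),(160,248),(102,299)],6))
quad('emptytop',S([(97,199),(148,237),(112,270),(59,240)],42))
print('cut',np.array(S([(679,384)],50)),'full',np.array(S([(385,221)],40)),'blocktop',np.array(S([(217,49)],63)))
W=lambda pts,z:[p2w('wrist0.png',u,v,z)[:2] for u,v in pts]
quad('plateW',W([(241,132),(311,149),(297,213),(230,197)],6))
print('fullW',np.array(W([(269,179)],40)),'boardW',np.array(W([(356,89),(464,74)],12)), 'axis',p2w('wrist0.png',314,195,0))
quad('baseW',W([(236,276),(312,289)],18))
E
```

```text
pad c [434.3 264.1] edges [107. 110. 105. 110.] ang [ 104.8   14.4  -75.4 -164.6]
plate c [463.8  -6.9] edges [87. 93. 92. 93.] ang [  76.2  -11.6 -103.7  165.1]
board c [635.5 160.3] edges [100. 128.  98. 131.] ang [  96.8    7.8  -82.  -171.5]
mat c [ 646.7 -172.5] edges [69. 72. 70. 73.] ang [-178.    92.1    2.7  -88.6]
emptytop c [ 651. -160.] edges [60. 44. 55. 51.] ang [  93.3    4.2  -78.8 -170. ]
cut [[435.3064025  267.84751077]] full [[474.51369419  -4.63479059]] blocktop [[ 453.5717583  -226.51082205]]
plateW c [465.4  -7.2] edges [93. 93. 96. 91.] ang [ -13.6 -102.6  165.6   75.8]
fullW [[469.68099627  -5.78030923]] boardW [[576.77822093 100.25238838]
 [705.93824111 117.05966865]] axis [525.30523172 -38.96481251   0.        ]
baseW c [ 466.  -170.2] edges [115. 115.] ang [-11.4 168.6]
```

Emit:
apply_moves:
  commands:
    - [-1,53,-18,0,0]
    - [-1,53,-18,0,0]
    - [-1,53,-18,0,0]
    - [-1,53,-18,0,0]
    - [-1,52,-19,0,0]
    - [-1,0,0,0,0]
    - [-1,0,0,0,0]
  newtons: 60

```text
time_s: 1.02
eef_pos: [434.1, 263.7, 253.1]
ee_rot: [0.0, 0.707, 0.707, -0.0]
force: [-0.6, -0.7, -0.0]
grip_width: 0.997
grip_force: 0.0
```

```bash
python3 - <<'E'
from h import *
print(sense()['eef_pos'],sense()['force']);im=snap('wrist','w1.png')
cv2.imwrite('pics/w1x.png',cv2.resize(im[60:300,170:490],None,fx=2.5,fy=2.5,interpolation=cv2.INTER_CUBIC))
E
```

```text
[434.09318483 263.67353443 253.11571519] [-0.56739039 -0.71846518 -0.02662105]
```

View pics/w1x.png

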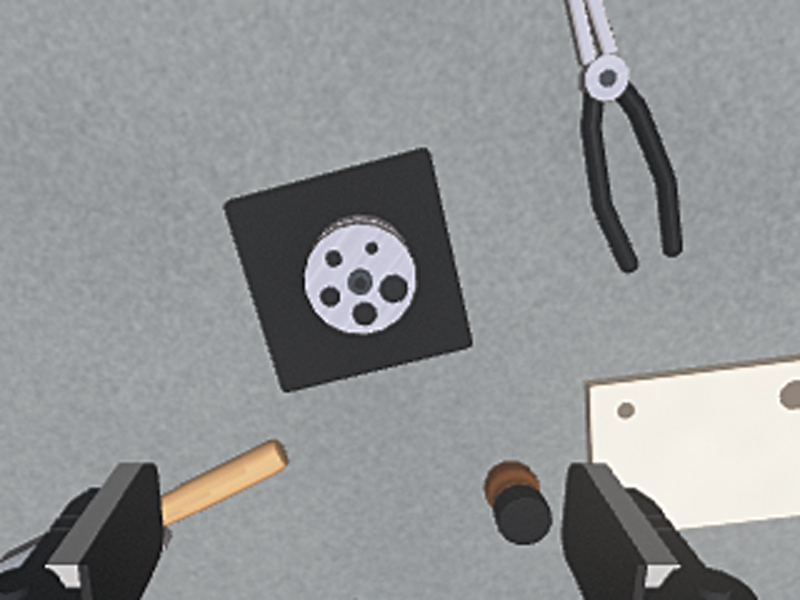

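The cutter's top is centred at (360,278). The pad corners are (226,202), (428,148), (472,346) and (286,392).

```bash
python3 - <<'E'
from h import *
W=lambda f,pts,z:np.array([p2w(f,170+(u+.5)/2.5-.5,60+(v+.5)/2.5-.5,z)[:2] for u,v in pts])
P=W('w1.png',[(226,202),(428,148),(472,346),(286,392)],14);print(P.mean(0),np.linalg.norm(np.roll(P,-1,0)-P,axis=1))
print(W('w1.png',[(360,278),(304,278),(416,278),(360,222),(360,334)],50))
E
```

```text
[430.77382428 263.06683596] [106.21946447 107.74322041 105.99535648 108.07006201]
[[434.54867323 270.04753951]
 [407.84757463 270.0581585 ]
 [461.25289242 270.03691929]
 [434.58163171 296.61144257]
 [434.5140455  242.13825359]]
```

Emit:
apply_moves:
  commands:
    - [-1,6,0.4,40,0]
    - [-1,0,0,50,0]
    - [-1,0,0,50,0]
    - [-1,0,0,40,0]
    - [-1,0,0,20,0]
    - [-1,0,0,11,0]
    - [-1,0,0,0,0]
    - [1,0,0,0,0]
    - [1,0,0,0,0]
    - [1,0,0,0,0]
    - [1,0,0,0,0]
    - [1,0,0,0,0]
    - [1,0,0,0,0]
  newtons: 70

```text
time_s: 2.7
eef_pos: [434.5, 270.1, 43.5]
ee_rot: [0.0, 0.707, 0.707, 0.0]
force: [-3.8, -1.3, 9.6]
grip_width: 0.61
grip_force: 72.9
```

Emit:
apply_moves:
  commands:
    - [1,0,0,-10,0]
    - [1,0,0,-25,0]
    - [1,0,0,-35,0]
    - [1,0,0,-30,0]
    - [1,0,0,0,0]
    - [1,0,0,0,0]

```text
time_s: 3.45
eef_pos: [433.7, 269.7, 141.0]
ee_rot: [-0.001, 0.707, 0.707, -0.001]
force: [-0.1, -0.6, -5.6]
grip_width: 0.611
grip_force: 75.0
```

Emit:
apply_moves:
  commands:
    - [1,-8,16,0,0]
    - [1,-20,36,0,0]
    - [1,-22,40,0,0]
    - [1,-22,40,0,0]
    - [1,-20,36,0,0]
    - [1,-12,24,0,0]
    - [1,-6,9,0,0]
    - [1,0,0,25,0]
    - [1,0,0,35,0]
    - [1,0,0,25,0]
    - [1,0,0,8,0]
    - [1,0,0,2,0]
    - [1,0,0,0,0]
    - [1,0,0,0,0]

```text
time_s: 5.2
eef_pos: [635.8, 160.0, 48.3]
ee_rot: [0.0, 0.707, 0.707, 0.001]
force: [0.2, -0.1, -5.8]
grip_width: 0.611
grip_force: 75.1
```

Emit:
apply_moves:
  commands:
    - [1,0,0,4,0]
    - [1,0,0,2,0]
    - [1,0,0,1,0]
    - [1,0,0,0,0]

```text
time_s: 5.7
eef_pos: [635.3, 160.0, 41.6]
ee_rot: [0.0, 0.707, 0.707, -0.0]
force: [-6.0, -1.3, 5.5]
grip_width: 0.611
grip_force: 76.7
```

Emit:
apply_moves:
  commands:
    - [0.2,0,0,0,0]
    - [-0.3,0,0,0,0]
    - [-1,0,0,0,0]
    - [-1,0,0,0,0]
    - [-1,0,0,-20,0]
    - [-1,0,0,-50,0]
    - [-1,0,0,-50,0]
    - [-1,0,0,-50,0]
    - [-1,-20,-9,-42,0]
    - [-1,-50,-23,0,0]
    - [-1,-50,-23,0,0]
    - [-1,-50,-23,0,0]
    - [-1,-50,-23,0,0]
    - [-1,-50,-23,0,0]
    - [-1,-50,-23,0,0]
    - [-1,-50,-23,0,0]
    - [-1,-14,-5,0,0]
    - [-1,0,0,0,0]
    - [-1,0,0,0,0]

```text
time_s: 8.07
eef_pos: [460.9, -222.9, 252.7]
ee_rot: [0.0, 0.707, 0.708, 0.0]
force: [0.1, -0.1, -0.4]
grip_width: 1.0
grip_force: 0.0
```

```bash
python3 - <<'E'
from h import *
print(sense()['eef_pos'],sense()['force']);im=snap('wrist','w2.png')
cv2.imwrite('pics/w2x.png',cv2.resize(im[60:300,170:490],None,fx=2.5,fy=2.5,interpolation=cv2.INTER_CUBIC))
E
```

```text
[ 460.94029962 -222.87071179  252.70017707] [ 0.09750048 -0.10108758 -0.42691921]
```

View pics/w2x.png

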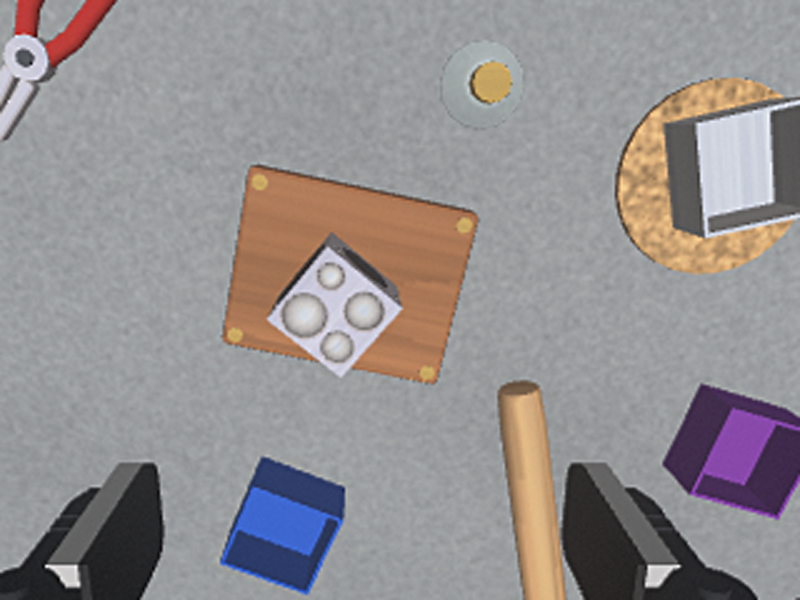

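Base corners are (252,165), (478,214), (437,383) and (223,343). Block top corners are (331,250), (402,308), (341,376) and (268,320).

```bash
cat >> h.py <<'E'
def W(f,pts,z,o=(170,60),s=2.5): return np.array([p2w(f,o[0]+(u+.5)/s-.5,o[1]+(v+.5)/s-.5,z)[:2] for u,v in pts])
def quad(n,P):
    e=np.roll(P,-1,0)-P
    print(n,'c',P.mean(0).round(1),'edges',np.linalg.norm(e,axis=1).round(),'ang',np.degrees(np.arctan2(e[:,1],e[:,0])).round(1))
E
python3 - <<'E'
from h import *
quad('base',W('w2.png',[(252,165),(478,214),(437,383),(223,343)],18))
quad('block',W('w2.png',[(331,250),(402,308),(341,376),(268,320)],63))
E
```

```text
base c [ 455.2 -224.2] edges [116.  94. 118.  95.] ang [ -12.  -101.   168.8   77.9]
block c [ 450.2 -230.7] edges [42. 44. 44. 44.] ang [ -39.7 -130.4  140.6   47.8]
```

Emit:
apply_moves:
  commands:
    - [-1,-7.8,-10.7,0,0]
    - [-1,0,0,30,10.1]
    - [-1,0,0,30,10.1]
    - [-1,0,0,30,10.1]
    - [-1,0,0,20,10.1]
    - [-1,0,0,0,0]
    - [-1,0,0,0,0]
  newtons: 80

```text
time_s: 9.0
eef_pos: [449.9, -232.1, 143.2]
ee_rot: [0.001, 0.907, 0.421, 0.0]
force: [-0.1, 0.6, 0.2]
grip_width: 0.999
grip_force: 0.0
```

Emit:
apply_moves:
  commands:
    - [-1,0,0,40,0]
    - [-1,0,0,35,0]
    - [-1,0,0,12,0]
    - [-1,0,0,4,0]
    - [-1,0,0,0,0]
    - [0,0,0,0,0]
    - [0.2,0,0,0,0]
    - [1,0,0,0,0]
    - [1,0,0,0,0]
    - [1,0,0,0,0]
    - [1,0,0,0,0]
    - [1,0,0,0,0]
    - [1,0,0,0,0]
    - [1,0,0,0,0]
  newtons: 80

```text
time_s: 10.75
eef_pos: [449.8, -231.8, 52.0]
ee_rot: [0.0, 0.908, 0.42, 0.0]
force: [-2.1, 1.8, 6.4]
grip_width: 0.513
grip_force: 83.5
```

Emit:
apply_moves:
  commands:
    - [1,0,0,-10,0]
    - [1,0,0,-20,0]
    - [1,0,0,-30,0]
    - [1,0,0,-40,0]
    - [1,0,0,0,-8.4]
    - [1,0,0,0,-8]
    - [1,0,0,0,-8]
    - [1,0,0,0,-8]
    - [1,0,0,0,-8]
    - [1,0,0,0,0]
    - [1,0,0,0,0]

```text
time_s: 12.12
eef_pos: [449.6, -231.7, 151.3]
ee_rot: [-0.0, 0.708, 0.706, -0.0]
force: [0.4, -0.0, -6.6]
grip_width: 0.514
grip_force: 82.9
```

Emit:
apply_moves:
  commands:
    - [1,20,-1,0,0]
    - [1,40,-1,0,0]
    - [1,45,-2,0,0]
    - [1,45,-2,0,0]
    - [1,45,-2,0,0]
    - [1,45,-2,0,0]
    - [1,45,-2,0,0]
    - [1,45,-2,0,0]
    - [1,45,-1,0,0]
    - [1,45,-1,0,0]
    - [1,40,-1,0,0]
    - [1,25,0,0,0]
    - [1,10,0,0,0]
    - [1,0,0,0,0]
    - [1,0,0,0,0]

```text
time_s: 14.0
eef_pos: [432.7, 262.5, 151.3]
ee_rot: [0.0, 0.707, 0.707, -0.0]
force: [1.0, -0.7, -5.5]
grip_width: 0.517
grip_force: 82.8
```

Target z is about 48 measured.

Emit:
apply_moves:
  commands:
    - [1,1,0,20,0]
    - [1,0,0,35,0]
    - [1,0,0,25,0]
    - [1,0,0,12,0]
    - [1,0,0,6,0]
    - [1,0,0,3,0]
    - [1,0,0,2,0]
    - [1,0,0,0,0]
    - [1,0,0,0,0]

```text
time_s: 15.12
eef_pos: [432.8, 264.3, 48.6]
ee_rot: [0.0, 0.707, 0.707, 0.0]
force: [0.1, 1.0, -5.8]
grip_width: 0.513
grip_force: 82.6
```

Emit:
apply_moves:
  commands:
    - [1,0,0,1,0]
    - [1,0,0,0,0]

```text
time_s: 15.38
eef_pos: [432.9, 264.3, 48.0]
ee_rot: [0.0, 0.707, 0.707, 0.0]
force: [-3.5, -0.5, 5.1]
grip_width: 0.516
grip_force: 84.0
```

Emit:
apply_moves:
  commands:
    - [0.3,0,0,0,0]
    - [-0.2,0,0,0,0]
    - [-1,0,0,0,0]
    - [-1,0,0,0,0]
    - [-1,0,0,-20,0]
    - [-1,0,0,-45,0]
    - [-1,0,0,-50,0]
    - [-1,0,0,-50,0]
    - [-1,-25,50,-40,0]
    - [-1,-25,50,0,0]
    - [-1,-20,40,0,0]
    - [-1,-10,20,0,0]
    - [-1,0,0,0,0]
    - [-1,0,0,0,0]

```text
time_s: 17.12
eef_pos: [587.5, 187.0, 248.7]
ee_rot: [-0.0, 0.707, 0.707, -0.0]
force: [0.7, -0.2, 0.4]
grip_width: 1.001
grip_force: 0.0
```

```bash
python3 - <<'E'
from h import *
print(sense()['eef_pos'],sense()['force']);im=snap('wrist','w3.png')
cv2.imwrite('pics/w3x.png',cv2.resize(im[0:300,40:440],None,fx=2,fy=2,interpolation=cv2.INTER_CUBIC))
E
```

```text
[587.46564194 187.00037855 248.65097236] [ 0.6855092  -0.22172091  0.38024898]
```

View pics/w3x.png

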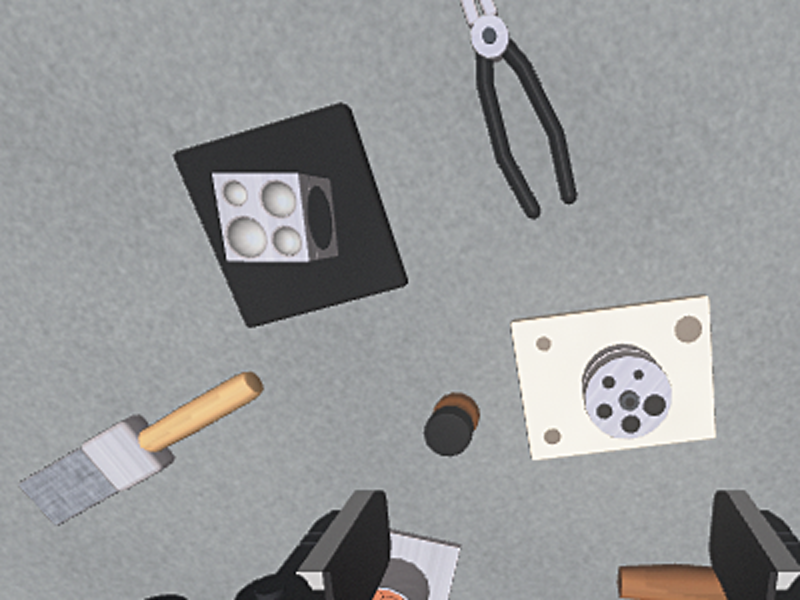

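The block stands on the pad, with top corners (212,173), (297,172), (310,262) and (227,261). The cutter is upright on the board, its top centred at (627,397).

```bash
python3 - <<'E'
from h import *
k=dict(o=(40,0),s=2)
quad('block',W('w3.png',[(212,173),(297,172),(310,262),(227,261)],59,**k))
quad('pad',W('w3.png',[(176,152),(348,103),(408,284),(249,327)],14,**k))
print(W('w3.png',[(627,397)],48,**k))
E
```

```text
block c [435.  264.1] edges [44. 46. 45. 45.] ang [  0.6 -88.9 179.3  90. ]
pad c [433.4 262.5] edges [108. 107. 109. 108.] ang [  14.   -75.5 -165.3  104.1]
[[636.15511757 159.97828606]]
```

Emit:
apply_moves:
  commands:
    - [-1,-15,28,0,0]
    - [-1,-12,20,20,0]
    - [-1,0,0,50,0]
    - [-1,0,0,50,0]
    - [-1,0,0,45,0]
    - [-1,0,0,25,0]
    - [-1,0,0,13,0]
    - [-1,0,0,4,0]
    - [-1,0,0,0,0]
    - [0,0,0,0,0]
    - [1,0,0,0,0]
    - [1,0,0,0,0]
    - [1,0,0,0,0]
    - [1,0,0,0,0]
    - [1,0,0,0,0]
    - [1,0,0,0,0]
  newtons: 70

```text
time_s: 19.18
eef_pos: [636.4, 159.5, 42.8]
ee_rot: [0.0, 0.707, 0.707, 0.0]
force: [-2.6, -1.0, 6.5]
grip_width: 0.612
grip_force: 74.2
```

Emit:
apply_moves:
  commands:
    - [1,0,0,-10,0]
    - [1,0,0,-25,0]
    - [1,0,0,-35,0]
    - [1,0,0,-30,0]
    - [1,0,0,-10,0]
    - [1,0,0,0,0]
    - [1,0,0,0,0]

```text
time_s: 20.05
eef_pos: [635.5, 159.4, 149.9]
ee_rot: [-0.001, 0.707, 0.707, -0.001]
force: [-0.4, 0.2, -5.6]
grip_width: 0.606
grip_force: 74.6
```

Emit:
apply_moves:
  commands:
    - [1,-17,-8,0,0]
    - [1,-34,-16,0,0]
    - [1,-40,-19,0,0]
    - [1,-42,-20,0,0]
    - [1,-42,-20,0,0]
    - [1,-42,-20,0,0]
    - [1,-42,-20,0,0]
    - [1,-42,-20,0,0]
    - [1,-38,-17,0,0]
    - [1,-26,-12,0,0]
    - [1,-13.5,-6,0,0]
    - [1,-5,-2,0,0]
    - [1,0,0,25,0]
    - [1,0,0,35,0]
    - [1,0,0,25,0]
    - [1,0,0,9,0]
    - [1,0,0,3,0]
    - [1,0,0,0,0]
    - [1,0,0,0,0]

```text
time_s: 22.42
eef_pos: [456.5, -224.3, 55.4]
ee_rot: [0.001, 0.707, 0.707, 0.0]
force: [-0.2, -0.5, -6.1]
grip_width: 0.61
grip_force: 74.9
```

Emit:
apply_moves:
  commands:
    - [1,0,-0.5,3,0]
    - [1,0,0,2,0]
    - [1,0,0,1,0]
    - [1,0,0,0.5,0]
    - [1,0,0,0,0]

```text
time_s: 23.05
eef_pos: [455.6, -224.0, 48.8]
ee_rot: [-0.0, 0.707, 0.707, -0.0]
force: [-4.9, 2.1, 5.5]
grip_width: 0.61
grip_force: 76.3
```

Emit:
apply_moves:
  commands:
    - [0.2,0,0,0,0]
    - [-0.3,0,0,0,0]
    - [-1,0,0,0,0]
    - [-1,0,0,0,0]
    - [-1,0,0,-20,0]
    - [-1,0,0,-45,0]
    - [-1,0,0,-50,0]
    - [-1,0,0,-50,0]
    - [-1,20,40,-35,0]
    - [-1,25,50,0,0]
    - [-1,20,40,0,0]
    - [-1,9,15,0,0]
    - [-1,0,0,0,0]
    - [-1,0,0,0,0]

```text
time_s: 24.8
eef_pos: [600.1, -150.5, 248.2]
ee_rot: [-0.0, 0.707, 0.707, -0.0]
force: [0.1, -0.2, 0.2]
grip_width: 0.995
grip_force: 0.0
```

```bash
python3 - <<'E'
from h import *
print(sense()['eef_pos'],sense()['force']);im=snap('wrist','w4.png')
cv2.imwrite('pics/w4x.png',cv2.resize(im[0:300,60:460],None,fx=2,fy=2,interpolation=cv2.INTER_CUBIC))
E
```

```text
[ 600.11263643 -150.51421899  248.18245359] [ 0.08651811 -0.18525653  0.21432047]
```

View pics/w4x.png

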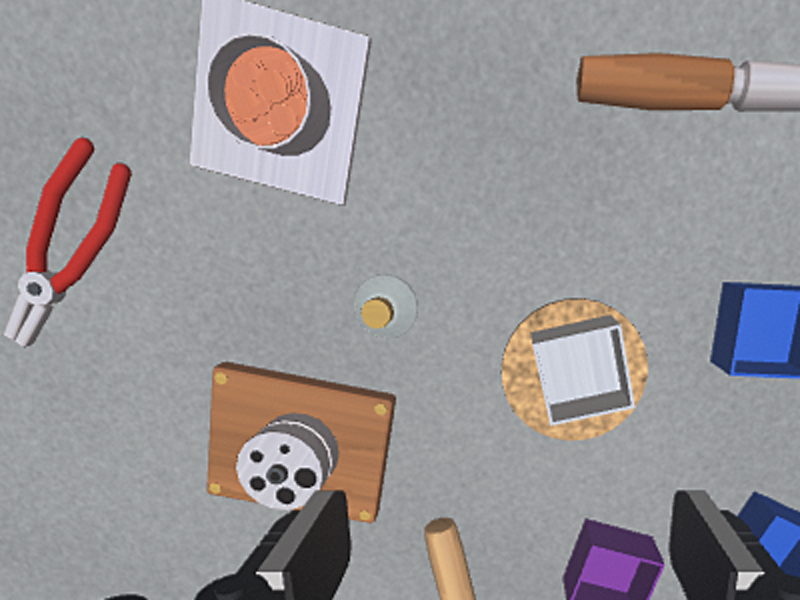

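The cutter stands on the base, its top centred at (280,470). The empty dish rim corners are (533,344), (622,327), (633,408) and (551,425), on the mat centred at (574,368). The full dish rim is centred at about (259,92).

```bash
python3 - <<'E'
from h import *
k=dict(o=(60,0),s=2);f='w4.png'
quad('empty',W(f,[(533,344),(622,327),(633,408),(551,425)],42,**k))
quad('mat',W(f,[(501,368.5),(574.5,297),(648,368.5),(574.5,440)],6,**k))
quad('base',W(f,[(217,363),(395,396),(374,521),(208,490)],18,**k))
print('cut',W(f,[(280,470)],54,**k),'full',W(f,[(259,92),(209,92),(309,92)],42,**k))
print('plate3',W(f,[(370,38),(191,165)],6,**k).mean(0))
E
```

```text
empty c [ 647.7 -166.5] edges [54. 52. 52. 53.] ang [  11.   -79.  -167.5  102.9]
mat c [ 645.6 -171.8] edges [68. 71. 71. 73.] ang [  45.   -43.2 -132.7  134.6]
base c [ 457.4 -221.5] edges [117.  96. 117.  94.] ang [ -11.2 -102.6  167.8   77.2]
cut [[ 458.41630924 -223.120095  ]] full [[469.25712885  -9.73633955]
 [442.83280955  -9.71418733]
 [495.68459832  -9.75849441]]
plate3 [464.9016679   -8.73092358]
```

Emit:
apply_moves:
  commands:
    - [-1,25,-23,0,0]
    - [-1,40,-36,0,0]
    - [-1,40,-36,0,0]
    - [-1,28,-26,0,0]
    - [-1,10,-9,30,0]
    - [-1,0,0,50,0]
    - [-1,0,0,50,0]
    - [-1,0,0,45,0]
    - [-1,0,0,25,0]
    - [-1,0,0,11,0]
    - [-1,0,0,3,0]
    - [-1,0,0,0,0]
    - [0,0,0,0,0]
    - [1,0,0,0,0]
    - [1,0,0,0,0]
    - [1,0,0,0,0]
    - [1,0,0,0,0]
    - [1,0,0,0,0]
    - [1,0,0,0,0]
  newtons: 40

```text
time_s: 27.22
eef_pos: [470.6, -7.0, 34.9]
ee_rot: [0.0, 0.707, 0.707, -0.0]
force: [-3.9, -0.0, 8.2]
grip_width: 0.643
grip_force: 41.1
```

Emit:
apply_moves:
  commands:
    - [1,0,0,-8,0]
    - [1,0,0,-20,0]
    - [1,0,0,-30,0]
    - [1,0,0,-30,0]
    - [1,0,0,-12,0]
    - [1,0,0,0,0]
    - [1,0,0,0,0]

```text
time_s: 28.1
eef_pos: [470.2, -6.9, 133.1]
ee_rot: [-0.001, 0.707, 0.707, -0.0]
force: [-0.3, -0.1, -2.7]
grip_width: 0.643
grip_force: 43.1
```

Emit:
apply_moves:
  commands:
    - [1,10,10,0,0]
    - [1,25,25,0,0]
    - [1,34,34,0,0]
    - [1,34,34,0,0]
    - [1,30,30,0,0]
    - [1,20,20,0,0]
    - [1,10,10,0,0]
    - [1,4,3,0,0]
    - [1,0,0,20,0]
    - [1,0,0,30,0]
    - [1,0,0,22,0]
    - [1,0,0,10,0]
    - [1,0,0,4,0]
    - [1,0,0,0,0]
    - [1,0,0,0,0]

```text
time_s: 29.98
eef_pos: [637.1, 160.0, 49.0]
ee_rot: [0.0, 0.707, 0.707, 0.001]
force: [0.7, -0.6, -2.9]
grip_width: 0.64
grip_force: 43.2
```

Emit:
apply_moves:
  commands:
    - [1,0,0,4,0]
    - [1,0,0,2,0]
    - [1,0,0,1,0]
    - [1,0,0,1,0]
    - [1,0,0,0,0]

```text
time_s: 30.6
eef_pos: [636.6, 160.0, 40.9]
ee_rot: [-0.0, 0.707, 0.707, -0.0]
force: [-3.6, -0.2, 4.6]
grip_width: 0.643
grip_force: 43.9
```

Emit:
apply_moves:
  commands:
    - [0.2,0,0,0,0]
    - [-0.3,0,0,0,0]
    - [-1,0,0,0,0]
    - [-1,0,0,0,0]
    - [-1,0,0,-20,0]
    - [-1,0,0,-40,0]
    - [-1,0,0,-40,0]
    - [-1,-27,1,-20,0]
    - [-1,-50,2,0,0]
    - [-1,-50,2,0,0]
    - [-1,-50,2,0,0]
    - [-1,-50,2,0,0]
    - [-1,-50,1,0,0]
    - [-1,-35,1,0,0]
    - [-1,-15,0,0,0]
    - [-1,0,0,0,-6]
    - [-1,0,0,0,-6]
    - [-1,0,0,0,0]
    - [-1,0,0,0,0]

```text
time_s: 32.98
eef_pos: [647.8, -166.4, 160.6]
ee_rot: [0.0, 0.63, 0.777, 0.0]
force: [1.1, 0.3, -0.1]
grip_width: 1.001
grip_force: 0.0
```

Emit:
apply_moves:
  commands:
    - [-1,0,0,30,0]
    - [-1,0,0,45,0]
    - [-1,0,0,30,0]
    - [-1,0,0,15,0]
    - [-1,0,0,5,0]
    - [-1,0,0,0,0]
    - [0,0,0,0,0]
    - [0.1,0,0,0,0]
    - [1,0,0,0,0]
    - [1,0,0,0,0]
    - [1,0,0,0,0]
    - [1,0,0,0,0]
    - [1,0,0,0,0]
  newtons: 25

```text
time_s: 34.6
eef_pos: [648.0, -167.2, 36.1]
ee_rot: [0.001, 0.629, 0.777, 0.0]
force: [-1.8, 0.6, 6.1]
grip_width: 0.624
grip_force: 28.2
```

Emit:
apply_moves:
  commands:
    - [1,0,0,-8,0]
    - [1,0,0,-20,0]
    - [1,0,0,-30,0]
    - [1,0,0,-30,0]
    - [1,0,0,-12,6]
    - [1,0,0,0,6]
    - [1,0,0,0,0]
    - [1,0,0,0,0]

```text
time_s: 35.6
eef_pos: [647.6, -167.0, 135.5]
ee_rot: [0.0, 0.706, 0.708, 0.0]
force: [-0.1, -0.2, -1.7]
grip_width: 0.629
grip_force: 27.4
```

Emit:
apply_moves:
  commands:
    - [1,10,-12,0,0]
    - [1,24,-28,0,0]
    - [1,32,-36,0,0]
    - [1,32,-36,0,0]
    - [1,30,-34,0,0]
    - [1,18,-22,0,0]
    - [1,10,-11,0,0]
    - [1,3.5,-3.5,0,0]
    - [1,0,0,20,0]
    - [1,0,0,33,0]
    - [1,0,0,25,0]
    - [1,0,0,10,0]
    - [1,0,0,4,0]
    - [1,0,0,0,0]
    - [1,0,0,0,0]

```text
time_s: 37.48
eef_pos: [465.6, -7.7, 43.8]
ee_rot: [0.001, 0.707, 0.707, 0.0]
force: [-0.1, 0.6, -0.2]
grip_width: 0.624
grip_force: 27.4
```

Emit:
apply_moves:
  commands:
    - [1,0,0,4,0]
    - [1,0,0,2,0]
    - [1,0,0,1,0]
    - [1,0,0,0.5,0]
    - [1,0,0,0,0]

```text
time_s: 38.1
eef_pos: [465.1, -7.5, 36.1]
ee_rot: [-0.0, 0.707, 0.707, -0.0]
force: [-3.3, -0.5, 6.7]
grip_width: 0.627
grip_force: 28.2
```

Release, rise, return to the full dish at (636.6,160).

Emit:
apply_moves:
  commands:
    - [0.2,0,0,0,0]
    - [-0.3,0,0,0,0]
    - [-1,0,0,0,0]
    - [-1,0,0,0,0]
    - [-1,0,0,-20,0]
    - [-1,0,0,-40,0]
    - [-1,0,0,-40,0]
    - [-1,15,15,-20,0]
    - [-1,36,36,0,0]
    - [-1,40,40,0,0]
    - [-1,40,40,0,0]
    - [-1,26,28,0,0]
    - [-1,10.5,12.5,0,0]
    - [-1,0,0,0,0]
    - [-1,0,0,0,0]

```text
time_s: 39.98
eef_pos: [636.2, 159.4, 155.5]
ee_rot: [-0.0, 0.707, 0.707, -0.0]
force: [1.0, -0.4, 0.2]
grip_width: 1.001
grip_force: 0.0
```

```bash
python3 - <<'E'
from h import *
im=snap('wrist','w5.png');cv2.imwrite('pics/w5x.png',im[:320])
E
```

```text
(no output)
```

View pics/w5x.png

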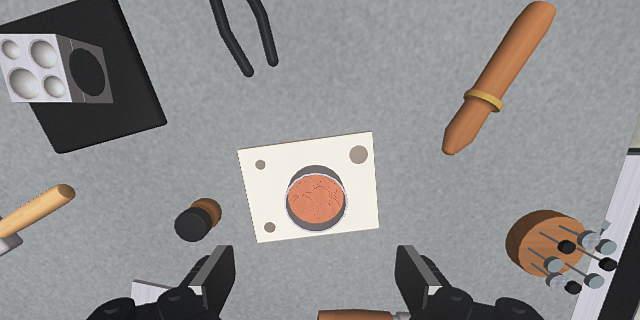

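The full dish stands upright on the board at (317,201), centred between the fingers.

Emit:
apply_moves:
  commands:
    - [-1,0,0,30,0]
    - [-1,0,0,40,0]
    - [-1,0,0,26,0]
    - [-1,0,0,14,0]
    - [-1,0,0,5,0]
    - [-1,0,0,0,0]
    - [0,0,0,0,0]
    - [1,0,0,0,0]
    - [1,0,0,0,0]
    - [1,0,0,0,0]
    - [1,0,0,0,0]
    - [1,0,0,0,0]
    - [1,0,0,0,0]
  newtons: 40

```text
time_s: 41.65
eef_pos: [637.0, 160.0, 41.7]
ee_rot: [0.0, 0.707, 0.707, 0.0]
force: [-2.6, -1.0, 5.6]
grip_width: 0.643
grip_force: 42.7
```

Emit:
apply_moves:
  commands:
    - [1,0,0,-8,0]
    - [1,0,0,-20,0]
    - [1,0,0,-30,0]
    - [1,0,0,-30,0]
    - [1,0,0,-12,0]
    - [1,0,0,0,0]
    - [1,0,0,0,0]

```text
time_s: 42.52
eef_pos: [636.1, 159.9, 139.4]
ee_rot: [-0.001, 0.707, 0.707, -0.001]
force: [0.3, -0.3, -1.9]
grip_width: 0.643
grip_force: 42.8
```

Emit:
apply_moves:
  commands:
    - [1,-15,1,0,0]
    - [1,-32,1,0,0]
    - [1,-40,1,0,0]
    - [1,-42,1,0,0]
    - [1,-42,1,0,0]
    - [1,-42,1,0,0]
    - [1,-42,1,0,0]
    - [1,-36,1,0,0]
    - [1,-24,1,0,0]
    - [1,-12,1,0,0]
    - [1,-5,0,0,0]
    - [1,0,0,20,0]
    - [1,0,0,34,0]
    - [1,0,0,26,0]
    - [1,0,0,12,0]
    - [1,0,0,4,0]
    - [1,0,0,0,0]
    - [1,0,0,0,0]

```text
time_s: 44.78
eef_pos: [647.1, -172.2, 45.8]
ee_rot: [0.001, 0.707, 0.707, 0.0]
force: [-0.3, 0.6, -3.0]
grip_width: 0.64
grip_force: 42.8
```

Emit:
apply_moves:
  commands:
    - [1,0,-0.5,5,0]
    - [1,0,0,2,0]
    - [1,0,0,1.5,0]
    - [1,0,0,1,0]
    - [1,0,0,0,0]

```text
time_s: 45.4
eef_pos: [646.2, -172.1, 35.8]
ee_rot: [0.0, 0.707, 0.707, -0.0]
force: [-4.0, 1.3, 5.1]
grip_width: 0.645
grip_force: 43.3
```

Release, rise and move back to the earlier viewpoint (600,-100).

Emit:
apply_moves:
  commands:
    - [0.2,0,0,0,0]
    - [-0.3,0,0,0,0]
    - [-1,0,0,0,0]
    - [-1,0,0,0,0]
    - [-1,0,0,-20,0]
    - [-1,0,0,-45,0]
    - [-1,0,0,-50,0]
    - [-1,0,0,-50,0]
    - [-1,10,-20,-48,0]
    - [-1,12,-40,0,0]
    - [-1,10,-20,0,0]
    - [-1,0,0,0,0]
    - [-1,0,0,0,0]

```text
time_s: 47.02
eef_pos: [566.7, -140.4, 248.9]
ee_rot: [0.001, 0.707, 0.707, 0.0]
force: [-0.3, 0.2, -0.6]
grip_width: 0.996
grip_force: 0.0
```

```bash
python3 - <<'E'
from h import *
im=snap('wrist','w6.png')
cv2.imwrite('pics/w6x.png',cv2.resize(im[0:300,80:480],None,fx=2,fy=2,interpolation=cv2.INTER_CUBIC))
E
```

```text
(no output)
```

View pics/w6x.png

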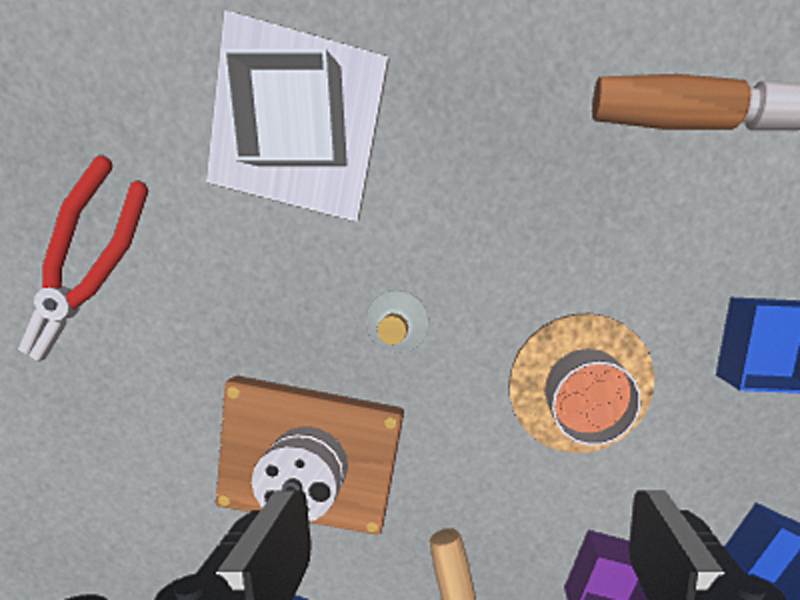

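All placed: the full dish rim is centred at (596,402) on the mat centred at (582,382). The empty dish rim corners are (227,52), (326,50), (335,163) and (237,161), on the plate.

```bash
python3 - <<'E'
from h import *
k=dict(o=(80,0),s=2);f='w6.png'
print('full',W(f,[(596,402)],42,**k))
quad('mat',W(f,[(509,382),(582,313),(655,382),(582,452)],6,**k))
quad('empty',W(f,[(227,52),(326,50),(335,163),(237,161)],42,**k))
quad('plate',W(f,[(226,11),(388,57),(357,221),(207,182)],6,**k))
print(sense()['dq'].round(3),sense()['force'])
E
```

```text
full [[ 647.41262197 -172.94610115]]
mat c [ 645.7 -171.7] edges [67. 71. 70. 74.] ang [  45.1  -41.9 -132.1  135.6]
empty c [468.2  -7.3] edges [51. 54. 54. 52.] ang [  1.  -89.3 178.9  88.4]
plate c [464.5  -8.3] edges [93. 94. 94. 94.] ang [ -14.2 -104.5  165.8   75.4]
[ 0.002  0.008  0.004  0.    -0.003  0.   ] [-0.37240483  0.35951159  0.40194905]
```

All four are within about 4 mm of their centres; handing in.

```bash
python3 -c "
from rig import ctrl; print(ctrl.finish_job())"
```

```text
the job is handed in; nothing more can be done
None
```

I handed the job in at about 47 s: all four pieces stood upright and released within about 4 mm of the middle of their new places, and the soldering board was bare again; the hand-in gave no verdict back.

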